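# Move a tab-lock selector to its other locked position

### The job

On the white switch box, move the selector to its other locked position: pinch in both release tabs of the knob and, with them held in, turn it clockwise until its pointer presses on the spring buffer. Press the buffer gently, never to the end of its travel, and let go there so that both tabs spring fully out again and lock the knob. Leave the other things on the desk undisturbed.

Things in the scene. Friction and masses are not known exactly. Their poses are not given: they have to be found in the camera images.
- switch_box: White box 150 x 170 x 55 mm (x, y, z), fixed to the desk, with the knob upright in the middle of its top; four brass jacks on its -x face. Origin: centre of its underside, on the knob's axis. Its place and yaw vary. A similar white box without a knob, 50 mm high, stands fixed beside it.
- knob (a joint): Turn of the black knob on its vertical axis, rad, growing clockwise seen from above. It starts at 0, locked; then the tabs stand on the box's +y and -y sides and the pointer looks along the box's -x. The other locked position lies somewhere from 0.87 to 1.40 rad, differs every time and is not measured. Turning friction about 0.1 N m.
- knob_top (a point): Centre of the knob's round cap (40 mm across), on its axis, 101 mm above the desk, 46 mm above the box's top. z is up, +y points to tab a and -y to tab b, -x along the pointer; these axes turn with the knob. Below the cap the knob's body is 48 mm (x) by 36 mm (y).
- tab_a (a joint): Travel of the release tab on the knob's +y side towards the axis, m: 0 fully out, 0.0075 its inner stop. A ribbed grey plate, 20 mm wide, 15 to 41 mm above the box's top; outer face 29 mm from the axis when out (58 mm over both tabs), 21.5 mm fully in (43 mm). Spring: 2.5 N to start, 9 N at the stop. The knob can turn only with both tabs in beyond 5.5 mm.
- tab_b (a joint): The same for the other tab, on the knob's -y side. A pinch more than about 1 mm off centre stalls with one tab on its stop and the other still locked, and pushes sideways on the tool (about 1.8 N per mm off centre while both are on their springs). Between the slots the lock wall keeps a tab in at 5.5 mm; in a slot it springs out.
- buffer (a joint): Travel of the spring buffer, a black rubber block on the pointer's circle, pushed by the pointer, m: 0 untouched, 0.0075 its end. It adds 0.08 N m on the knob at first touch and 0.042 N m more per mm. The slots are centred when it is pressed 2.5 mm (0.06 rad after first touch); the teeth enter from about 1 to 4 mm. Over 6 mm is forced. Locked, it stays slightly pressed.
- module: Bystander: loose aluminium module 75 x 45 x 18 mm, on the desk. Origin: centre of its underside.
- mouse: Bystander: loose black computer mouse 105 x 60 x 26 mm, on the desk. Origin: centre of its underside.
- terminator: Bystander: loose steel stepped cylinder 30 mm across and 46 mm tall, standing on the desk. Origin: centre of its underside.
- pointer (a point): Nose of the knob's black pointer (8 mm ball), 42 mm from the axis, 10 mm above the box's top. Round the knob's foot stand lock wall blocks (31 to 37 mm from the axis, 9 mm high), the spring buffer and its metal anvil (36 to 48 mm from the axis, up to 14 mm high): keep fingertips 16 mm or more above the box's top.
Things that resemble listed ones, but are neither listed nor needed, are in the scene too. Leave any green or pink look-alike of the switch_box alone.

How it is judged:
By the outcome, as a careful person would: the job done as asked, in the order asked, and still so for the second after the job is handed in, with the robot touching nothing.
It also fails if it takes over 61 s, if anything falls off the work surface, if the arm or the gripper's body presses on something with over 40 N, if the wrist force passes 120 N, or if a joint passes its speed limit or range.

### The arm

A 6-joint arm with a two-finger parallel gripper is mounted at the origin on the work surface. World frame = base frame: x ahead of the robot, y to its left, z up, the work surface at z = 0. Lengths are in m, angles in rad, forces in N, time in s.
With the tool pointing down it reaches from about 0.25 to 0.775 m from the base axis. Payload 4 kg.
Tool frame: the origin (TCP) lies between the finger pads; the fingertips stand 14 mm ahead of it and the grasp point (between the pads) lies 5 mm behind it (tip_reach is the distance from the TCP to the fingertips, in m); z points along the fingers, y is the line along which they close (so a half turn about z gives the same grasp; the last joint's range is limited). The gripper opens to 94 mm and grips with 3 to 60 N. Pads are 16 mm wide; open, the fingers measure 119 mm over their backs; the gripper's body (75 mm by 177 mm) begins 78 mm behind the grasp point.
Start: joints at [1.107, 0.087, 1.371, -0, 1.684, -0.103], TCP at [0.194, 0.515, 0.22] pointing down, gripper open.
Joint ranges: [-3.1, 3.1], [-0.76, 2.03], [0.27, 2.55], [-1.08, 4.22], [0.17, 2.65], [-2.57, 2.57]. Speed limits (rad/s): [2.79, 2.79, 3.14, 3.14, 3.14, 3.14].

### API

Orientations are given as [roll, pitch, yaw] about the fixed x, y, z axes, in that order (R = Rz(yaw) Ry(pitch) Rx(roll)).
In Python, from bench import * gives the robot as it stands. The module is installed in compiled form; this text tells all that it offers.
- The arm moves only by the tool servo_tool, never from a script. Its argument "targets" is a list of rows, each a list of 4 numbers: the shift along the tool's x, y, z in cm, then the turn about the tool's z in degrees. A call has 1 to 8 rows; each row is the pose to reach, as a shift and turn from the pose commanded when the call began, along the tool's axes at that moment; what a row does not reach only later rows make up. A row lasts 1/8 s, in which the tool goes at most 62.5 mm and 10.7 degrees, less where a joint would pass 70% of its speed; a pose out of reach is approached as far as the arm can. A call with a gripper value outside its range is refused whole. "claw" is the closure in counts, from 0 (fully open) to 255 (shut), set as the call begins (left out, the last holds). The fingers move at their own pace and stop on an object; the grip force is fixed at half the most. Time passes only in rows, so rows that repeat a pose let the fingers close. It gives the time, the measured TCP pose, the force, the opening and the grip force at its end, in the units of the state.
- get_obs(): the state, without advancing time (a new reading comes with each control period).
- snapshot(name): name is "scene" or "top" or "wrist"; returns the picture (420x560x3 uint8, blue, green, red); there is no depth.
- camera_model(name): a dict with "camera_matrix" (3x3 intrinsics, pixels), "camera_from_world" (4x4, takes a point from world to camera coordinates). Camera axes: x right, y up, looking along -z (the intrinsics and any distortion apply to the point x, -y, -z); pixel columns grow to the right and rows downward; lengths in m; the calibration is good to about 2 mm. A picture is of the moment at which its call begins: read the wrist's pose just before it. camera_model takes no time and is no camera call; for the wrist camera it gives the pose at the moment of the call.
- close_job(): hands the job in; it is judged then, once.
The state is a dict: "time": time; "joint_positions": joint angles; "qvel": joint speeds; "joint_torque": joint torques, N m; "tool_pos": TCP position; "ee_rot": TCP orientation; "wrist_force": force on the tool from outside, world axes, zero at the start; "wrist_torque": the same for the moment, N m; "width": finger opening in m; "finger_force": force on a finger pad.
Only numpy, scipy, OpenCV 4.12 (cv2) and the standard library are available. Lean on these libraries where they do the work, as an engineer would, in place of code of your own. Each camera call takes 0.05 s, during which the arm holds its last target. There are 200 camera calls.

## Working session

There is one attempt and no reset: what is moved stays moved. The work goes in short steps, Python scripts to look and compute and a tool call to move; the robot and the scene stay as the last step left them, time stands still between calls to the robot, and variables do not carry over. Pictures are saved under pics/ and viewed, at most 10 in all, crops included, and the job is handed in when it is done.

Besides the shell and the picture viewer there is one more tool, called after "Request:" as a command line: name --pt "numbers of a row" for each row, then --argument value for the rest. servo_tool: Moves the arm, as the interface text tells. Its arguments: {"type":"object","properties":{"targets":{"type":"array"},"claw":{"type":"number"}},"required":["targets"]}

```bash
mkdir -p pics; python3 - <<'E'
from bench import *
import cv2, numpy as np
o=get_obs(); print({k:np.round(v,4).tolist() for k,v in o.items()})
for n in ("top","scene"):
    cv2.imwrite(f"pics/{n}1.png",snapshot(n)); m=camera_model(n); print(n,np.round(m["camera_matrix"],1).tolist(),np.round(m["camera_from_world"],3).tolist(),list(m))
E
```

```text
{'time': 0.0, 'joint_positions': [1.1069, 0.0879, 1.3722, -0.0, 1.6836, -0.1031], 'qvel': [-0.0015, 0.0012, 0.0005, 0.0005, -0.0014, 0.0005], 'joint_torque': [0.0003, -34.0193, -30.2425, 0.0716, 0.0333, -0.0002], 'tool_pos': [0.1939, 0.5141, 0.2183], 'ee_rot': [-3.1395, -0.0002, 2.7808], 'wrist_force': [0.8151, 0.0667, -0.608], 'wrist_torque': [-0.0571, 0.0045, -0.0086], 'finger_force': 0.0, 'width': 0.0941}
top [[516.8, 0.0, 276.1], [0.0, 516.8, 207.2], [0.0, 0.0, 1.0]] [[-0.01, -1.0, 0.009, -0.119], [0.998, -0.009, 0.06, -0.513], [-0.06, 0.01, 0.998, -1.399], [0.0, 0.0, 0.0, 1.0]] ['camera_matrix', 'camera_from_world']
scene [[422.8, 0.0, 281.8], [0.0, 422.8, 215.0], [0.0, 0.0, 1.0]] [[0.565, 0.825, -0.018, -0.203], [-0.481, 0.347, 0.805, 0.215], [0.67, -0.447, 0.593, -1.517], [0.0, 0.0, 0.0, 1.0]] ['camera_matrix', 'camera_from_world']
```

View pics/top1.png

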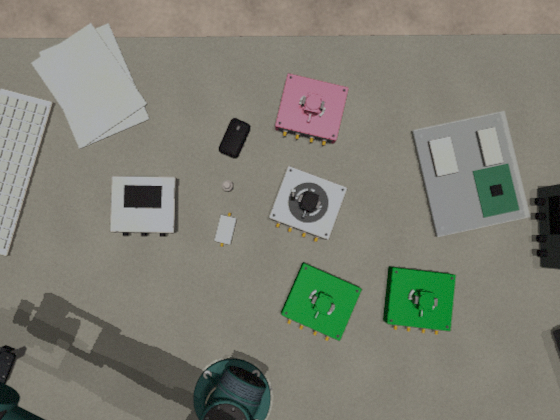

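View pics/scene1.png

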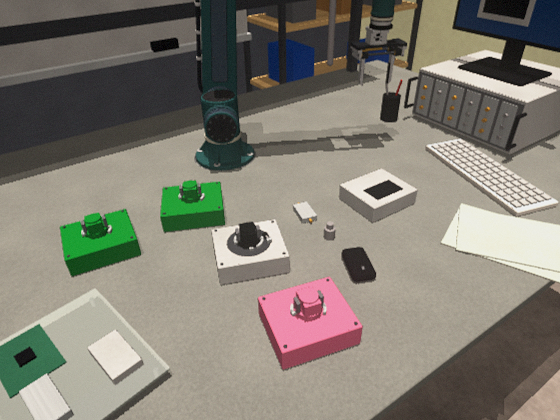

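The top view shows the white switch box at about (308,203) with its jacks facing down in the image (-x). The plain white box is at (143,205), the mouse at (235,138), the terminator at (227,185) and the module at (226,230). The green and pink boxes are look-alikes. I'll measure the switch box from this view.

```bash
cat > h.py <<'E'
from bench import *
import cv2, numpy as np
def ray(m,px,z):
    K,T=m["camera_matrix"],m["camera_from_world"]; R,t=T[:3,:3],T[:3,3]
    px=np.atleast_2d(px).astype(float)
    d=np.linalg.solve(K,np.c_[px,np.ones(len(px))].T).T*[1,-1,-1]
    d=d@R; c=-R.T@t
    return c+d*((z-c[2])/d[:,2])[:,None]
def proj(m,P):
    K,T=m["camera_matrix"],m["camera_from_world"]
    c=(np.atleast_2d(P)@T[:3,:3].T+T[:3,3])*[1,-1,-1]; q=c@K.T
    return q[:,:2]/q[:,2:]
E
python3 - <<'E'
from h import *
im=cv2.imread("pics/top1.png"); m=camera_model("top")
hsv=cv2.cvtColor(im,cv2.COLOR_BGR2HSV)
k=((hsv[...,2]>165)&(hsv[...,1]<40)).astype(np.uint8); mask=np.zeros_like(k); mask[155:250,262:355]=k[155:250,262:355]
c=max(cv2.findContours(mask,cv2.RETR_EXTERNAL,cv2.CHAIN_APPROX_NONE)[0],key=cv2.contourArea)
w=ray(m,c[:,0,:],0.055)[:,:2].astype(np.float32)
r=cv2.minAreaRect(w); print(r, cv2.boxPoints(r)); print(cv2.minAreaRect(c))
print(camera_model("wrist"))
E
```

```text
((0.5225211977958679, -0.2083759605884552), (0.16480271518230438, 0.14508786797523499), 69.13221740722656) [[ 0.4253834  -0.2595311 ]
 [ 0.56095415 -0.31121325]
 [ 0.619659   -0.15722081]
 [ 0.48408824 -0.10553867]]
((307.85406494140625, 202.09408569335938), (62.03034591674805, 54.25050354003906), 20.323135375976562)
{'camera_matrix': array([[362.873836  ,   0.        , 282.82125812],
       [  0.        , 362.873836  , 206.5481999 ],
       [  0.        ,   0.        ,   1.        ]]), 'camera_from_world': array([[ 0.35235457,  0.93586527, -0.00156304, -0.54918048],
       [-0.91069611,  0.34249265, -0.23093588,  0.02473839],
       [-0.21558954,  0.08279477,  0.97296772, -0.38920809],
       [ 0.        ,  0.        ,  0.        ,  1.        ]])}
```

Box centre comes out at (0.522, -0.208) with yaw about -20.9°, and the size fits (145 x 165 mm seen, 150 x 170 mm given). The tool's yaw of 159.3° already lines up with the tabs, so I'll move above the knob and look closer.

Request:
servo_tool --pt "-2 -2 0 0" --pt "-6 -6 0 0" --pt "-10 -10 0 0" --pt "-14 -14 0 0" --pt "-18 -18 0 0" --pt "-22 -22 0 0" --pt "-26 -26 0 0" --pt "-30 -30 0 0"

```text
time: 1.1
tool_pos: [0.3691, 0.1263, 0.2192]
ee_rot: [3.141, 0.0, 2.781]
wrist_force: [1.4, 0.4, -0.4]
width: 0.0941
finger_force: 0.0
```

Request:
servo_tool --pt "-4 -4 0 0" --pt "-8 -8 0 0" --pt "-12 -12 0 0" --pt "-16 -16 0 0" --pt "-20 -20 0 0" --pt "-24 -24 0 0" --pt "-26.3 -26 0 0" --pt "-26.3 -26 0 0"

```text
time: 2.1
tool_pos: [0.5232, -0.2096, 0.2179]
ee_rot: [3.141, -0.003, 2.778]
wrist_force: [0.4, 1.2, -0.2]
width: 0.0942
finger_force: 0.0
```

```bash
python3 - <<'E'
from h import *
m=camera_model("wrist"); im=snapshot("wrist"); cv2.imwrite("pics/w1.png",im); np.savez("w1.npz",**m)
o=get_obs(); print(o["time"],o["tool_pos"],np.degrees(o["ee_rot"]),o["joint_positions"],o["wrist_force"])
print(proj(m,[[.5225,-.2084,.101],[.5225,-.2084,.055]]), -m["camera_from_world"][:3,:3].T@m["camera_from_world"][:3,3])
E
```

```text
2.15 [ 0.52287898 -0.2082582   0.21832438] [ 1.79951282e+02 -1.45237338e-01  1.59258373e+02] [-4.80094751e-01  1.17986773e-01  1.33945467e+00  5.49429839e-04
  1.68676859e+00 -1.68881746e+00] [-0.60288831  0.09707027 -0.34141093]
[[283.88330064 204.70546841]
 [283.70125099 193.54465438]] [ 0.46165203 -0.1864476   0.38311583]
```

View pics/w1.png

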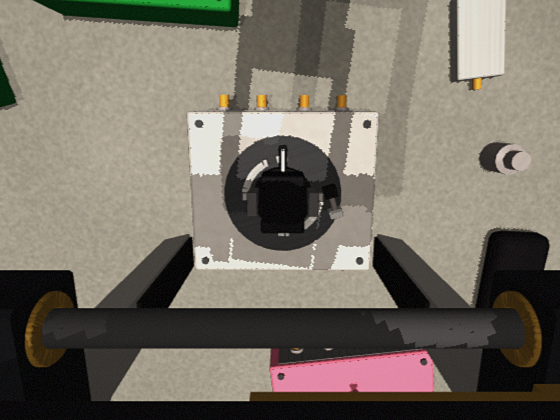

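The wrist view shows the knob at about (283,200), the pointer up at (283,158), a tab on each side at about (253,203) and (313,203), the lock wall on the left, and the buffer and anvil at about (333,205). Next an enlarged, brightened crop and measurements of the corner screws and dark disc.

```bash
python3 - <<'E'
from h import *
m=dict(np.load("w1.npz")); im=cv2.imread("pics/w1.png"); g=cv2.cvtColor(im,cv2.COLOR_BGR2GRAY)
crop=im[130:260,215:355].astype(float); b=(255*(crop/255)**.45).astype(np.uint8)
cv2.imwrite("pics/c1.png",cv2.resize(b,None,fx=4.4,fy=4.4,interpolation=cv2.INTER_CUBIC))
# screws: dark blob near each corner
P=[]
for x,y in ((199,124),(367,125),(206,261),(360,261)):
    p=g[y-8:y+9,x-8:x+9]; k=(p<75).astype(np.uint8); n,l,s,c=cv2.connectedComponentsWithStats(k)
    i=min(range(1,n),key=lambda i:np.hypot(*(c[i]-8))); P.append(c[i]+[x-8,y-8]); print(P[-1],s[i,4])
W=ray(m,P,0.055)[:,:2]; print(W, W.mean(0))
v=np.array([W[1]-W[0],W[3]-W[2]]); u=np.array([W[0]-W[2],W[1]-W[3]]); print("lens",np.linalg.norm(v,axis=1),np.linalg.norm(u,axis=1))
print("ang across",np.degrees(np.arctan2(v[:,1],v[:,0])),"ang -x",np.degrees(np.arctan2(u[:,1],u[:,0])))
E
```

```text
[198.         125.33333333] 6
[366.65  123.925] 40
[205.2962963  259.92592593] 27
[359.         260.33333333] 27
[[ 0.43833291 -0.25736222]
 [ 0.48999514 -0.11785816]
 [ 0.55653736 -0.30194238]
 [ 0.60945243 -0.163856  ]] [ 0.52357946 -0.21025469]
lens [0.14876279 0.14787784] [0.12633164 0.12800721]
ang across [69.67900708 69.03303244] ang -x [159.33630513 158.94046209]
```

View pics/c1.png

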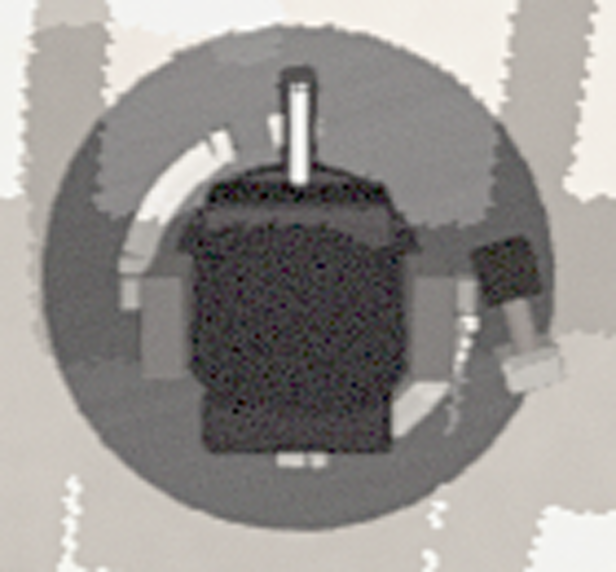

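The crop shows tab outer edges at x≈142 and ≈455 (full-image 247.3 and 318.4) and rows 278–378. The pointer nose is at (298,80), and the buffer block at (507,268) has its anvil behind it at (535,370).

```bash
python3 - <<'E'
from h import *
m=dict(np.load("w1.npz")); f=lambda x,y:(np.array([x,y])+.0)/4.4+[215,130]-.4
L,R=ray(m,[f(142,328),f(456,328)],.096); mid=(L+R)/2; print("tabs",L,R,mid,np.linalg.norm(L-R),np.degrees(np.arctan2(*(R-L)[1::-1])))
cap=ray(m,f(298,318),.1);print("cap-ish",cap)
im=cv2.imread("pics/w1.png");g=cv2.cvtColor(im,cv2.COLOR_BGR2GRAY)
e=np.array([f(*p) for p in ((300,25),(45,280),(553,280),(300,529),(110,120),(495,125),(160,485),(440,487))],np.float32)
w=ray(m,e,.0555)[:,:2].astype(np.float32); (c,r)=cv2.minEnclosingCircle(w); print("disc",cv2.fitEllipse(w))
ptr=ray(m,f(298,80),.065+.004)[0]
for c0 in (mid[:2],):
  d=ptr[:2]-c0; a0=np.arctan2(d[1],d[0]); print("ptr",np.hypot(*d),np.degrees(a0))
  for p in ((507,268),(480,255),(490,300),(535,300),(530,245),(535,370)):
    q=ray(m,f(*p),.069)[0][:2]-c0; print(p,np.hypot(*q)*1e3,"cw from -x",np.degrees((np.radians(159.2)-np.arctan2(q[1],q[0]))))
o=get_obs(); t=o["tool_pos"]; y=o["ee_rot"][2]
X=np.array([np.cos(y),np.sin(y)]);Y=np.array([np.sin(y),-np.cos(y)])
for n,p in (("tabs",mid[:2]),): print(n,"shift x,y mm",1e3*X@(p-t[:2]),1e3*Y@(p-t[:2]))
print(t,np.degrees(y))
E
```

```text
tabs [ 0.51247974 -0.23669708  0.096     ] [ 0.53304112 -0.18256231  0.096     ] [ 0.52276043 -0.20962969  0.096     ] 0.05790805852720205 69.20229687680973
cap-ish [[ 0.52010288 -0.20881741  0.1       ]]
disc ((0.5233758091926575, -0.2096588909626007), (0.10537226498126984, 0.10659696906805038), 75.55113983154297)
ptr 0.04336889812104838 159.46046525212103
(507, 268) 42.05854547412363 cw from -x 81.57295399500656
(480, 255) 37.19137525090274 cw from -x 76.31041781494369
(490, 300) 38.38453244444529 cw from -x 90.55827367880931
(535, 300) 47.42834754750527 cw from -x 90.45121979299954
(530, 245) 47.306504245152745 cw from -x 76.77146055661726
(535, 370) 50.177909733488704 cw from -x 107.26195832250896
tabs shift x,y mm -0.3748521837507837 -1.324587686896695
[ 0.52287898 -0.2082582   0.21832438] 159.25837317740655
```

The axis is at about (0.523, -0.2096), and the 57.9 mm over both tabs matches 58 mm. The buffer face sits about 76° clockwise, so I expect first touch near 71° and lock near 74°, inside the given range. I'll descend with the fingers open and check centring at the same depth.

Request:
servo_tool --pt "0 -0.1 2 0" --pt "0 -0.1 5 0" --pt "0 -0.1 8 0" --pt "0 -0.1 10.5 0" --pt "0 -0.1 12 0" --pt "0 -0.1 12.7 0" --pt "0 -0.1 12.7 0" --claw 50

```text
time: 3.02
tool_pos: [0.523, -0.2087, 0.0928]
ee_rot: [3.141, 0.0, 2.781]
wrist_force: [-0.2, -0.3, 0.2]
width: 0.0753
finger_force: 0.0
```

```bash
python3 - <<'E'
from h import *
m=camera_model("wrist"); im=snapshot("wrist"); cv2.imwrite("pics/w2.png",im); np.savez("w2.npz",**m)
O=[]
for i in range(6): O.append(get_obs()); snapshot("wrist")
print(np.mean([o["tool_pos"] for o in O],0),np.std([o["tool_pos"] for o in O],0),np.degrees(np.mean([o["ee_rot"][2] for o in O])))
print("F0",np.mean([o["wrist_force"] for o in O],0),np.std([o["wrist_force"] for o in O],0),np.mean([o["wrist_torque"] for o in O],0),np.std([o["wrist_torque"] for o in O],0),O[-1]["width"],O[-1]["time"])
crop=im[100:330,150:430].astype(float)
cv2.imwrite("pics/c2.png",cv2.resize((255*(crop/255)**.45).astype(np.uint8),None,fx=2.5,fy=2.5,interpolation=cv2.INTER_CUBIC))
E
```

```text
[ 0.52345158 -0.20925447  0.09353052] [0.00010612 0.00011298 0.00016183] 159.32990713903905
F0 [-0.06120951 -0.3841049   0.02345108] [0.28683039 0.27676609 0.7493462 ] [-0.00232445  0.01348029  0.00511804] [0.02835504 0.0233971  0.03481158] 0.07525408607739777 3.325
```

View pics/c2.png

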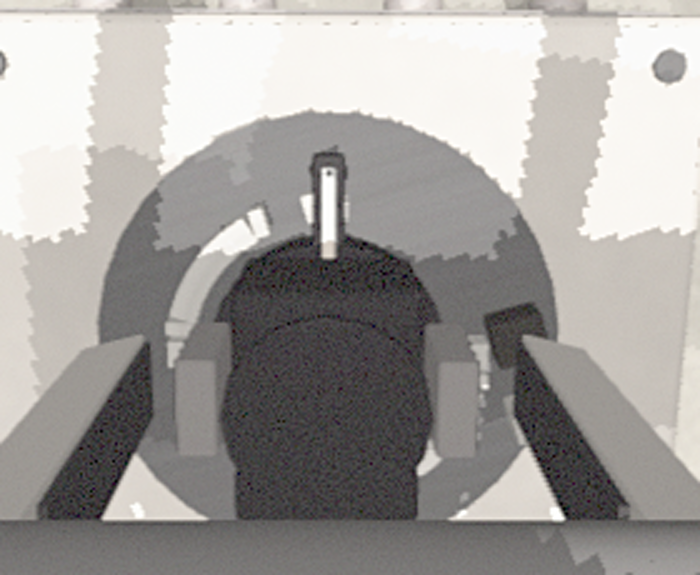

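The crop shows the fingers' inner tip edges at x≈151 and 515 (mid 333) and the tabs at 177 and 477 (mid 327). The tool therefore sits about 1.2 mm too far to +y. I'll correct that, go 3 mm lower (tips about 21 mm above the box), and close lightly onto the springs to feel the centring.

Request:
servo_tool --pt "0 -0.12 0.3 0" --pt "0 -0.12 0.3 0" --pt "0 -0.12 0.3 0" --pt "0 -0.12 0.3 0" --claw 88

```text
time: 3.88
tool_pos: [0.5225, -0.2101, 0.0895]
ee_rot: [3.142, 0.0, 2.781]
wrist_force: [-0.2, -0.4, 0.1]
width: 0.0612
finger_force: 0.0
```

Request:
servo_tool --pt "0 0 0 0" --pt "0 0 0 0" --pt "0 0 0 0" --pt "0 0 0 0" --claw 112

```text
time: 4.38
tool_pos: [0.5225, -0.2101, 0.0896]
ee_rot: [3.141, 0.0, 2.781]
wrist_force: [-0.5, -0.4, 0.7]
width: 0.0526
finger_force: 4.8
```

```bash
cat > feel.py <<'E'
from h import *
O=[]
for i in range(8): snapshot("wrist"); O.append(get_obs())
y=O[-1]["ee_rot"][2]; X=np.array([np.cos(y),np.sin(y)]);Y=np.array([np.sin(y),-np.cos(y)])
F=np.mean([o["wrist_force"] for o in O],0)
print("t",O[-1]["time"],"pos",np.mean([o["tool_pos"] for o in O],0).round(5),"yaw",np.degrees(y).round(2),"Fx Fy(tool)",X@F[:2],Y@F[:2],"Fz",F[2],"Tz",np.mean([o["wrist_torque"][2] for o in O]),"w",O[-1]["width"],"ff",np.mean([o["finger_force"] for o in O]),"j6",O[-1]["joint_positions"][5])
E
python3 feel.py
```

```text
t 4.775 pos [ 0.52251 -0.21013  0.08956] yaw 159.33 Fx Fy(tool) -0.09749918279841858 0.3230245640487568 Fz 1.1538534813091998 Tz -0.02876395289282321 w 0.052724000060090176 ff 4.787385296076536 j6 -1.693179941339125
```

Compared with the baseline, the side force is +0.7 N, so the tool is about 0.3–0.4 mm too far to -y. I'll nudge it back and pinch fully.

Request:
servo_tool --pt "0 0.03 0 0" --pt "0 0.03 0 0"

```text
time: 5.03
tool_pos: [0.5226, -0.21, 0.0895]
ee_rot: [-3.141, 0.0, 2.781]
wrist_force: [-0.5, 0.6, 1.8]
width: 0.053
finger_force: 4.8
```

Request:
servo_tool --pt "0 0 0 0" --pt "0 0 0 0" --pt "0 0 0 0" --pt "0 0 0 0" --claw 150

```text
time: 5.52
tool_pos: [0.5226, -0.2098, 0.0899]
ee_rot: [3.141, 0.0, 2.781]
wrist_force: [-0.5, 1.1, 4.5]
width: 0.0414
finger_force: 30.0
```

```bash
python3 feel.py
```

```text
t 5.925 pos [ 0.52265 -0.20987  0.08984] yaw 159.33 Fx Fy(tool) 1.488343683863931 0.8101654168730615 Fz 5.163456769631088 Tz -0.017587754836722737 w 0.04187827269113532 ff 30.02350687980652 j6 -1.6926068992799759
```

Both tabs are at their stops (opening 42 mm, 30 N). Now I'll turn clockwise (+ about tool z), stopping short of the buffer first.

Request:
servo_tool --pt "0 0 0 4" --pt "0 0 0 11" --pt "0 0 0 18" --pt "0 0 0 26" --pt "0 0 0 34" --pt "0 0 0 42" --pt "0 0 0 49" --pt "0 0 0 54"

```text
time: 6.92
tool_pos: [0.5227, -0.2098, 0.0898]
ee_rot: [3.141, 0.0, 1.836]
wrist_force: [-1.6, 1.4, 4.8]
width: 0.0419
finger_force: 30.0
```

```bash
python3 feel.py; python3 - <<'E'
from h import *
im=snapshot("wrist"); cv2.imwrite("pics/w3.png",im)
crop=im[100:330,150:430].astype(float)
cv2.imwrite("pics/c3.png",cv2.resize((255*(crop/255)**.45).astype(np.uint8),None,fx=2.5,fy=2.5,interpolation=cv2.INTER_CUBIC))
E
```

```text
t 7.325 pos [ 0.52271 -0.20981  0.08984] yaw 105.32 Fx Fy(tool) 1.8959687072643618 -0.9315916537799785 Fz 5.265182120165702 Tz -0.07726224743099645 w 0.041640823983396046 ff 30.0274595618248 j6 -0.7499984263338593
```

View pics/c3.png

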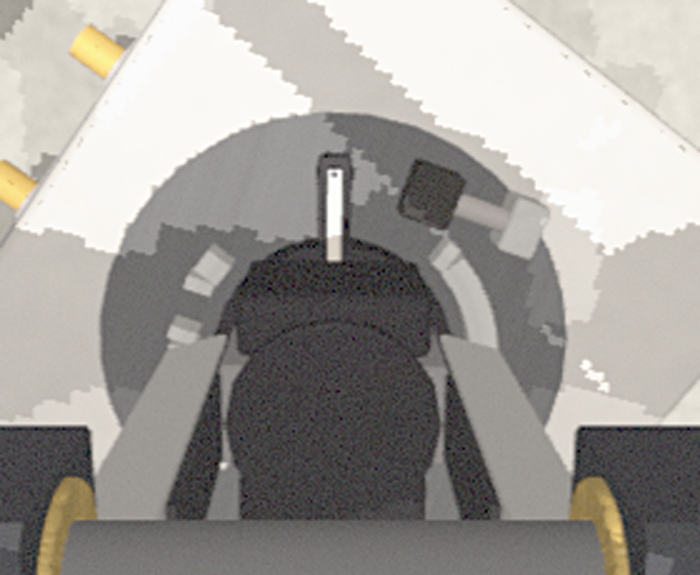

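After the 54° turn the pointer nose is at (335,160) and the buffer's near face is at about (407,185). That leaves a gap of about 11 mm, or 15–16°. I'll go 12° more and then creep, feeling the torque.

Request:
servo_tool --pt "0 0 0 3" --pt "0 0 0 7" --pt "0 0 0 10" --pt "0 0 0 12"

```text
time: 7.88
tool_pos: [0.5227, -0.2098, 0.0898]
ee_rot: [3.141, 0.0, 1.628]
wrist_force: [0.1, 1.1, 5.5]
width: 0.0414
finger_force: 30.0
```

```bash
python3 feel.py; python3 - <<'E'
from h import *
m=camera_model("wrist"); im=snapshot("wrist"); cv2.imwrite("pics/w4.png",im); np.savez("w4.npz",**m)
crop=im[130:220,230:370].astype(float)
cv2.imwrite("pics/c4.png",cv2.resize((255*(crop/255)**.45).astype(np.uint8),None,fx=5,fy=5,interpolation=cv2.INTER_CUBIC))
E
```

```text
t 8.275 pos [ 0.52274 -0.20981  0.08984] yaw 93.34 Fx Fy(tool) 1.3881802807479742 -0.7424520996415709 Fz 5.372614989638015 Tz 0.031863066445712795 w 0.04170218465578478 ff 30.022899135947227 j6 -0.5408427324541104
```

View pics/c4.png

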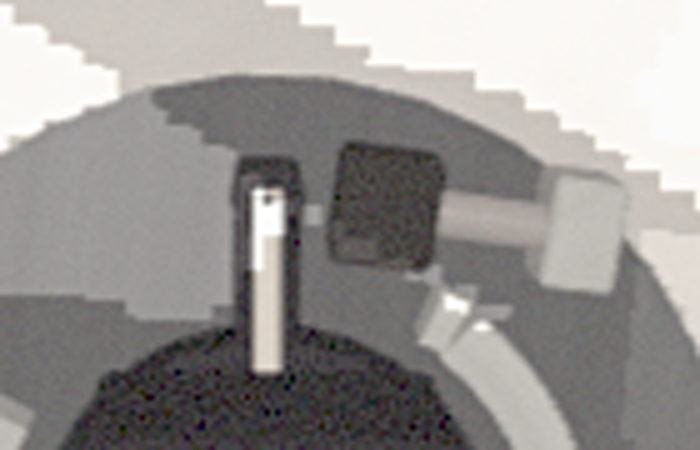

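The nose's right edge is at x≈300 and the buffer face at ≈335. With the 8 mm nose spanning 65 px, the gap is about 4.3 mm, so touch should be near 72° and lock near 75°. I'll creep on.

Request:
servo_tool --pt "0 0 0 1.5" --pt "0 0 0 3" --pt "0 0 0 4" --pt "0 0 0 4"

```text
time: 8.82
tool_pos: [0.5227, -0.2098, 0.0899]
ee_rot: [3.141, 0.0, 1.559]
wrist_force: [-0.8, 1.2, 4.8]
width: 0.0415
finger_force: 30.0
```

```bash
sed -i 's/range(8)/range(16)/' feel.py; python3 feel.py
```

```text
t 9.625 pos [ 0.52274 -0.20981  0.08984] yaw 89.34 Fx Fy(tool) 1.4163514715678909 -0.959546570277632 Fz 5.0479893749426035 Tz 0.06857512852539044 w 0.0415617193641776 ff 30.02321396023035 j6 -0.4711043499987475
```

Request:
servo_tool --pt "0 0 0 1" --pt "0 0 0 2" --pt "0 0 0 3" --pt "0 0 0 3"

```text
time: 10.12
tool_pos: [0.5227, -0.2098, 0.0898]
ee_rot: [3.141, -0.0, 1.507]
wrist_force: [-1.8, 1.0, 5.7]
width: 0.0418
finger_force: 30.0
```

```bash
python3 feel.py
```

```text
t 10.925 pos [ 0.52273 -0.20979  0.08984] yaw 86.38 Fx Fy(tool) 1.0860087833200909 -1.286246212420683 Fz 5.327760637291725 Tz 0.19931719306207207 w 0.0414507248699468 ff 30.035753287374973 j6 -0.4191645958395035
```

The torque rose from about 0.05 to 0.20 N m at 73°, so first touch was near 71.3° and the buffer is pressed about 1.3 mm. Turning 2° more gives about 2.6 mm.

Request:
servo_tool --pt "0 0 0 1" --pt "0 0 0 2" --pt "0 0 0 2" --pt "0 0 0 2"

```text
time: 11.42
tool_pos: [0.5227, -0.2098, 0.0898]
ee_rot: [3.141, 0.0, 1.473]
wrist_force: [-1.3, 0.8, 4.5]
width: 0.041
finger_force: 30.0
```

```bash
python3 feel.py; python3 - <<'E'
from h import *
im=snapshot("wrist"); cv2.imwrite("pics/w5.png",im)
crop=im[130:220,230:370].astype(float)
cv2.imwrite("pics/c5.png",cv2.resize((255*(crop/255)**.45).astype(np.uint8),None,fx=5,fy=5,interpolation=cv2.INTER_CUBIC))
E
```

```text
t 12.225 pos [ 0.52272 -0.20979  0.08984] yaw 84.38 Fx Fy(tool) 0.9903884577421154 -1.31291769209983 Fz 5.034692535145022 Tz 0.261147184141182 w 0.041570516169659406 ff 30.04503646865487 j6 -0.3844082133206661
```

View pics/c5.png

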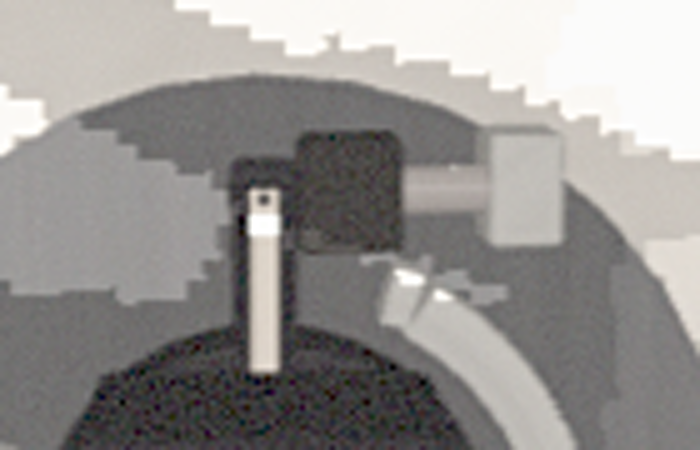

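The pointer nose is on the buffer block with the rod shortened by about 2–2.5 mm, well short of the anvil. The torque rose 0.061 N m over 2°, as the given stiffness predicts. I'll let go in stages, so the teeth enter their slots while the fingers still hold the angle.

Request:
servo_tool --pt "0 0 0 0" --pt "0 0 0 0" --pt "0 0 0 0" --pt "0 0 0 0" --claw 114

```text
time: 12.78
tool_pos: [0.5227, -0.2099, 0.0895]
ee_rot: [3.141, -0.0, 1.472]
wrist_force: [1.0, 0.8, 4.2]
width: 0.0524
finger_force: 5.1
```

```bash
python3 feel.py
```

```text
t 13.575 pos [ 0.52263 -0.20988  0.08948] yaw 84.33 Fx Fy(tool) 0.9339272198767679 -0.10320525283949493 Fz 3.654936851172822 Tz 0.2055279975608213 w 0.0519399515384598 ff 5.117720905691385 j6 -0.38362261651480484
```

At 52 mm opening the pads still carry the spring force evenly, so both tabs have entered their slots. Now open fully, wait, and rise straight up.

Request:
servo_tool --pt "0 0 0 0" --pt "0 0 0 0" --pt "0 0 0 0" --pt "0 0 0 0" --pt "0 0 0 0" --pt "0 0 0 0" --pt "0 0 0 0" --pt "0 0 0 0" --claw 30

```text
time: 14.58
tool_pos: [0.5226, -0.2099, 0.0895]
ee_rot: [3.141, -0.0, 1.472]
wrist_force: [-0.6, 0.3, -0.0]
width: 0.0828
finger_force: 0.0
```

Request:
servo_tool --pt "0 0 -1 0" --pt "0 0 -3 0" --pt "0 0 -6 0" --pt "0 0 -9 0" --pt "0 0 -11.5 0" --pt "0 0 -13 0" --pt "0 0 -13 0"

```text
time: 15.45
tool_pos: [0.5232, -0.2101, 0.2211]
ee_rot: [3.139, 0.001, 1.472]
wrist_force: [-1.1, -0.8, -0.3]
width: 0.0827
finger_force: 0.0
```

```bash
python3 - <<'E'
from h import *
m=camera_model("wrist"); im=snapshot("wrist"); cv2.imwrite("pics/w6.png",im); np.savez("w6.npz",**m); o=get_obs(); print(o["time"],o["tool_pos"],o["width"],o["wrist_force"])
crop=im[130:260,215:355].astype(float); b=(255*(crop/255)**.45).astype(np.uint8)
cv2.imwrite("pics/c6.png",cv2.resize(b,None,fx=4.4,fy=4.4,interpolation=cv2.INTER_CUBIC))
E
```

```text
15.5 [ 0.52260319 -0.20988032  0.21953064] 0.08289023895811277 [-0.15692421  0.42870517 -0.43890433]
```

View pics/c6.png

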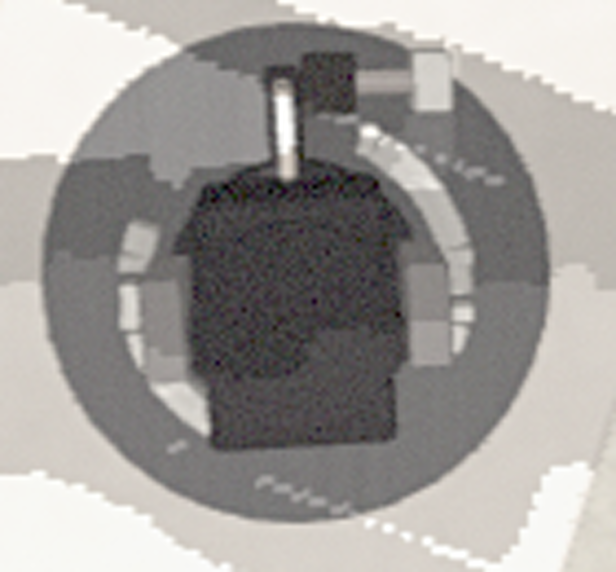

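The crop shows the tabs' outer edges at x≈140 and 450, 310 px apart against 313 px when first seen fully out. A tab stuck on the lock wall would be about 30 px short. The nose at (283,80) rests on the slightly pressed buffer, and the gripper is clear, so I'm handing in.

```bash
python3 -c "
from bench import *
print(close_job())"
```

```text
the job is handed in; nothing more can be done
None
```

The job is handed in: the knob was turned about 75° clockwise onto the gently pressed buffer, both tabs sprang back out (checked in the last wrist picture), and the robot stayed clear of everything else.

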